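# Square the collector plates and hold the dry box ajar

### The job

The collector plates are to go into the dry box with as little damp air as possible: first, with the box still shut, tap the stack of four steel plates fully home into the corner stop on the stage so that all their edges line up. Then take the dry box lid by its bar handle, break it free of its sticky seal without letting it fly open, and hold its front edge about 3 cm up, just enough for a colleague to slip the stack in. Finish while still holding the lid there, and leave the plates squared and everything else on the bench where it stands.

Things in the scene. Friction and masses are not known exactly. Their poses are not given: they have to be found in the camera images.
- stage: aluminium stage plate on two rails, locked: it does not move. Origin: on the bench under the plate's middle; x, y along its edges, z up. Plate 140 (x) x 130 (y) mm, top 28 mm above the bench. On it a dark steel corner stop: fence faces at x = +25 mm (facing -x) and y = +30 mm (facing -y), 10 mm thick, 23 mm high: plates are tapped towards +x and +y. Clear on the stack's -x and -y sides
- stack_seat (a point): middle of the top of the white riser pad (38 (x) x 48 (y) x 6 mm high) on which the stack lies: 34 mm above the bench, above the stage's origin, axes as the stage. It is the middle of the stack's underside when the plates are fully home against both fences; the plates then overhang the pad by 6 mm all round, 6 mm above the stage plate
- plate_1: Lowest of the four equal stainless collector plates, 50 (its x) x 60 (its y) x 4 mm thick, 90 g, lying flat in the stack. Origin: centre of its underside, z up. At the start it lies 4 to 14 mm short of its place in both directions and a few degrees askew
- plate_2: Second from below of the four equal stainless collector plates, 50 (its x) x 60 (its y) x 4 mm thick, 90 g, lying flat in the stack. Origin: centre of its underside, z up. At the start it lies 4 to 14 mm short of its place in both directions and a few degrees askew
- plate_3: Third from below of the four equal stainless collector plates, 50 (its x) x 60 (its y) x 4 mm thick, 90 g, lying flat in the stack. Origin: centre of its underside, z up. At the start it lies 4 to 14 mm short of its place in both directions and a few degrees askew
- plate_4: Topmost of the four equal stainless collector plates, 50 (its x) x 60 (its y) x 4 mm thick, 90 g, lying flat in the stack. Origin: centre of its underside, z up. At the start it lies 4 to 14 mm short of its place in both directions and a few degrees askew
- dry_box: aluminium desiccator case bolted to the bench, 180 (x) x 170 (y) mm, rim 100 mm high, with a clear lid in an aluminium frame hinged along its far (+x) side; the humidity dial is on the front (-x). Origin: on the bench under its centre, x from front to hinge, z up
- lid (a joint): angle of the dry box lid, rad: 0 shut, grows as the front edge rises (stop at 1.2). Front edge 190 mm from the hinge: 30 mm open is 0.16 rad. It weighs about 0.7 kg and falls shut if let go. Its rubber seal sticks: straight up at the bar the pull peaks at about 16 N (13 to 20) when the bar has risen 3 mm, then the seal lets go; past 9 mm 4 to 8 N carries the lid
- lid_bar (a point): middle of the lid's round steel bar handle, 12 mm thick, 100 mm long, on two 10 mm posts 90 mm apart. It runs across the box (along its y), 36 mm above the top of the lid (10 mm thick); shut, it is 146 mm above the bench, 165 mm in front of and 46 mm above the hinge axis. Axes as the box when shut; they tip with the lid
- lid_hinge (a point): middle of the lid's hinge axis, which runs along the box's y; 100 mm above the bench, 94 mm behind the box's centre
- cuvette: tinted glass cuvette 12.5 x 12.5 x 48 mm, standing, a bystander; origin: centre of its underside
- union_a: small stainless union fitting, 25 mm across, 48 mm tall, standing, a bystander; origin: centre of its underside
- union_b: larger stainless union fitting, 30 mm across, 56 mm tall, standing, a bystander; origin: centre of its underside
- stopper: black rubber stopper, 30 mm wide at the foot, 28 mm tall, a bystander; origin: centre of its underside
- vial: clear glass vial with black cap, 28 mm wide, 60 mm tall, a bystander; origin: centre of its underside
- wrench: steel wrench 150 mm long lying flat, a bystander; origin: centre of its underside

How it is judged:
By the outcome, as a careful person would: the job done as asked, in the order asked, and still so for the second after the job is handed in, while the arm keeps its last pose, push and grip.
It also fails if it takes over 64 s, if anything falls off the work surface, if the arm or the gripper's body presses on something with over 40 N, if the wrist force passes 120 N, or if a joint passes its speed limit or range.

### The arm

A 6-joint arm with a two-finger parallel gripper is mounted at the origin on the work surface. World frame = base frame: x ahead of the robot, y to its left, z up, the work surface at z = 0. Lengths are in m, angles in rad, forces in N, time in s.
With the tool pointing down it reaches from about 0.325 to 0.775 m from the base axis. Payload 9.3 kg.
Tool frame: the origin (TCP) lies on the centre line of the jaws, within the pads' length; the fingertips stand 11 mm ahead of it and the grasp point (between the pads) lies 8 mm behind it; z points along the fingers, y is the line along which they close (so a half turn about z gives the same grasp; the last joint's range is limited). The gripper opens to 85 mm and grips with 20 to 120 N. Pads are 22 mm wide; open, the fingers measure 114 mm over their backs; the gripper's body (76 mm by 85 mm) begins 54 mm behind the grasp point. The pads swing forward as they close: fully open they stand 13 mm farther back than shut.
Start: joints at [1.16, 0.259, 0.021, 1.334, 0, 1.418], TCP at [0.14, 0.532, 0.242] pointing down, gripper open.
Joint ranges: [-3.04, 3.04], [-0.91, 1.82], [-1.04, 1.36], [-1.92, 1.95], [-1.52, 1.45], [-3.14, 3.14]. Speed limits (rad/s): [2.22, 2.22, 2.79, 3.14, 3.14, 3.14].

### API

Orientations are given as a rotation vector (axis times angle).
In Python, from plant import readout, imaging, sign_off gives the robot as it stands. The module is installed in compiled form; this text tells all that it offers.
- The arm moves only by the tool apply_moves, never from a script. Its argument "steps" is one flat list of numbers, 7 for each row, row after row: the closure in counts, from 0 (fully open) to 255 (shut), then the shift along the world's x, y, z scaled (see below), then the turn, a rotation vector about the world's x, y, z scaled (see below). A call has 1 to 20 rows; each row shifts and turns the commanded pose from where the row before left it; what a row does not reach is not made up. The controller multiplies each number of a shift by 500 mm and each number of a turn by 360 degrees. A row lasts 1/12 s, in which the tool goes at most 41.7 mm and 7.16 degrees, less where a joint would pass 70% of its speed; a pose out of reach is approached as far as the arm can. A call with a number of a shift or a turn outside -1 to 1 is refused whole. A call with a gripper value outside its range is refused whole. The fingers move at their own pace and stop on an object; "newtons" is the grip in N (left out, the last holds). Time passes only in rows, so rows that do not move let the fingers close. It gives the time, the measured TCP pose, the force, the opening and the grip force at its end, in the units of the state.
- readout.get_obs(): the state, without advancing time (a new reading comes with each control period).
- imaging.capture(name): name is "scene" or "top" or "wrist"; returns the picture (420x560x3 uint8, blue, green, red); there is no depth.
- imaging.camera_params(name): a dict with "fx", "fy", "cx", "cy" (pixels), "origin" and "attitude" of the camera in the world. Camera axes: x right, y up, looking along -z (the intrinsics and any distortion apply to the point x, -y, -z); pixel columns grow to the right and rows downward; lengths in m; the calibration is good to about 2 mm. A picture is of the moment at which its call begins: read the wrist's pose just before it. camera_params takes no time and is no camera call; for the wrist camera it gives the pose at the moment of the call.
- sign_off(): hands the job in; it is judged then, once.
The state is a dict: "time_s": time; "qpos": joint angles; "qd": joint speeds; "joint_efforts": joint torques, N m; "eef_pos": TCP position; "ee_rot": TCP orientation; "ft_force": force on the tool from outside, world axes, zero at the start; "wrist_torque": the same for the moment, N m; "gripper_width": opening from 0.0 (shut) to 1.0 (fully open); "grip_force": force on a finger pad.
Only numpy, scipy, OpenCV 4.12 (cv2) and the standard library are available. Lean on these libraries where they do the work, as an engineer would, in place of code of your own. Each camera call takes 0.05 s, during which the arm holds its last target. There are 200 camera calls.

## Working session

There is one attempt and no reset: what is moved stays moved. The work goes in short steps, Python scripts to look and compute and a tool call to move; the robot and the scene stay as the last step left them, time stands still between calls to the robot, and variables do not carry over. Pictures are saved under pics/ and viewed, at most 10 in all, crops included, and the job is handed in when it is done.

Besides the shell and the picture viewer there is one more tool, called after "Emit:" as name(argument=value, ...) on one line, values as JSON. apply_moves: Moves the arm, as the interface text tells. Shifts and turns lie within -1 to 1; 1 stands for 500 mm of shift or 360 degrees of turn. Its arguments: {"type":"object","properties":{"steps":{"type":"array"},"newtons":{"type":"number"}},"required":["steps"]}

```bash
mkdir -p pics; cat > h.py <<'E'
import numpy as np, cv2
from plant import readout, imaging, sign_off
from scipy.spatial.transform import Rotation as R
def att(p):
    a=np.array(p["attitude"],float)
    return a if a.shape==(3,3) else (R.from_rotvec(a).as_matrix() if a.size==3 else None)
def ray(p,u,v):
    d=att(p)@np.array([(u-p["cx"])/p["fx"],-(v-p["cy"])/p["fy"],-1]); return np.array(p["origin"]),d
def at_z(p,u,v,z):
    o,d=ray(p,u,v); return o+d*(z-o[2])/d[2]
def proj(p,X):
    c=att(p).T@(np.array(X)-p["origin"]); return np.array([p["cx"]+p["fx"]*c[0]/-c[2],p["cy"]-p["fy"]*c[1]/-c[2]])
E
python3 - <<'E'
from h import *
print(readout.get_obs())
for n in("scene","top"):
    print(imaging.camera_params(n)); cv2.imwrite(f"pics/{n}0.png",imaging.capture(n))
E
```

```text
{'time_s': 0.0, 'qpos': array([1.16041634e+00, 2.59188543e-01, 2.07519812e-02, 1.33367588e+00,
       1.21774522e-05, 1.41815322e+00]), 'qd': array([ 0.00064807, -0.00038263,  0.00064552, -0.00095129, -0.00111297,
        0.00082065]), 'joint_efforts': array([-1.52825440e-03, -5.55641198e+01,  3.44531751e+01,  1.36779615e-02,
       -3.17621743e-04,  2.78711028e-06]), 'eef_pos': array([0.14010983, 0.53158471, 0.24166428]), 'ee_rot': array([-4.03683952e-01, -3.11516758e+00,  1.98042320e-03]), 'ft_force': array([0.40277908, 0.1168066 , 0.4435322 ]), 'wrist_torque': array([0.05382168, 0.00100765, 0.03455927]), 'grip_force': 0.0, 'gripper_width': 0.9997539596098898}
{'fx': 387.76721298794314, 'fy': 387.76721298794314, 'cx': 283.27576844909584, 'cy': 208.93430873904202, 'origin': array([1.12973722, 0.56151545, 0.71225231]), 'attitude': array([0.42905087, 1.0902249 , 2.15744525])}
{'fx': 387.16495787855735, 'fy': 387.16495787855735, 'cx': 277.82885668097606, 'cy': 208.64244186715686, 'origin': array([ 0.42168888, -0.0390764 ,  1.32781163]), 'attitude': array([ 0.0903283 , -0.06768595, -1.59791426])}
```

View pics/scene0.png

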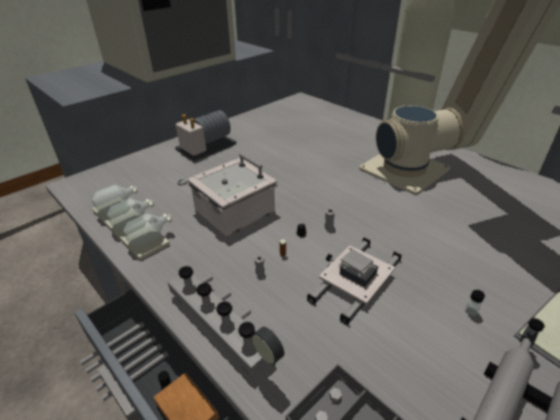

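View pics/top0.png

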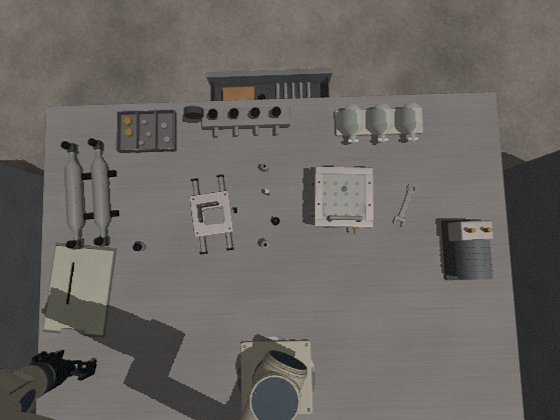

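The scene view shows the box (235,195) and stage (358,272). The top view shows the stage at (211,214), the box at (344,197) with its bar at about (346,219), the dial side facing the robot, and the bystanders between them at (265,165–243). I'll enlarge the stage and box.

```bash
python3 - <<'E'
from h import *
im=cv2.imread("pics/top0.png")
a=cv2.resize(im[170:258,180:245],None,fx=6,fy=6,interpolation=cv2.INTER_CUBIC)
b=cv2.resize(im[158:246,306:381],None,fx=5,fy=6,interpolation=cv2.INTER_CUBIC)
cv2.imwrite("pics/crop.png",np.hstack([a,b]))
p=imaging.camera_params("top")
for n,u,v,z in [("stage",211,214,.028),("bar",346,219,.146),("box",344,197,.11)]: print(n,at_z(p,u,v,z))
E
```

```text
stage [0.54109255 0.20403693 0.028     ]
bar [ 0.5028829  -0.23082564  0.146     ]
box [ 0.57521642 -0.23352309  0.11      ]
```

View pics/crop.png

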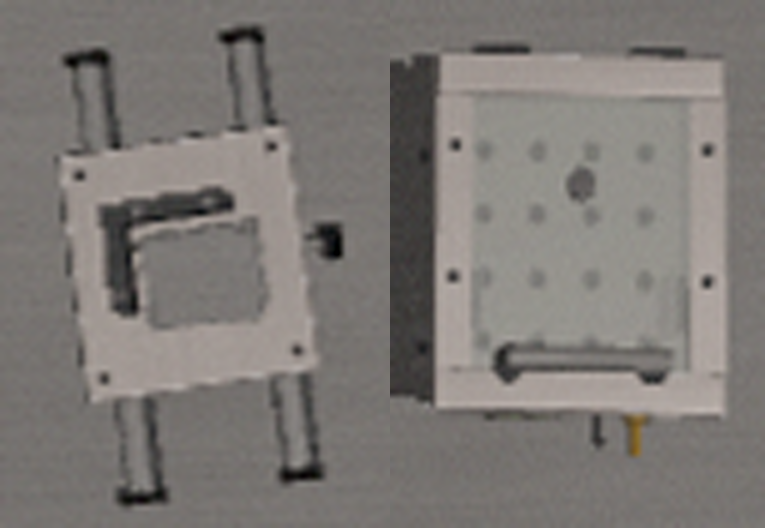

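```bash
python3 - <<'E'
from h import *
p=imaging.camera_params("top")
S=[at_z(p,180+x/6,170+y/6,.028)[:2] for x,y in[(60,158),(285,127),(315,370),(92,402)]]
TL,TR,BR,BL=S
print("stage c",np.mean(S,0),"yaw",[np.degrees(np.arctan2(d[1],d[0])) for d in(TL-BL,TR-BR)],[np.degrees(np.arctan2(-d[0],d[1])) for d in(TL-TR,BL-BR)], np.linalg.norm(TL-BL),np.linalg.norm(TL-TR))
T=[at_z(p,306+(x-390)/5,158+y/6,.110)[:2] for x,y in[(440,53),(724,55),(724,410),(437,405)]]
TL,TR,BR,BL=T
print("lid c",np.mean(T,0),"yaw",[np.degrees(np.arctan2(d[1],d[0])) for d in(TL-BL,TR-BR)],[np.degrees(np.arctan2(-d[0],d[1])) for d in(TL-TR,BL-BR)], np.linalg.norm(TL-BL),np.linalg.norm(TL-TR))
B=[at_z(p,306+(x-390)/5,158+y/6,.146)[:2] for x,y in[(495,360),(672,360)]];print("bar",B)
w=imaging.camera_params("wrist");o=readout.get_obs();print(w["origin"]-o["eef_pos"], att(w), w["fx"])
E
```

```text
stage c [0.54128874 0.20295774] yaw [np.float64(7.118418104117854), np.float64(6.123349217788538)] [np.float64(6.192288600180115), np.float64(6.526033544081854)] 0.13946731348339905 0.12864495782123075
lid c [ 0.57763913 -0.23431271] yaw [np.float64(-2.7330924524597036), np.float64(-2.9917733884656426)] [np.float64(-2.126501218275221), np.float64(-2.478798296747329)] 0.18737446954522471 0.18055669241576908
bar [array([ 0.50761915, -0.17310465]), array([ 0.50449186, -0.2808345 ])]
[-0.06824882  0.01948817  0.1319509 ] [[ 0.25505272 -0.92968073 -0.26578535]
 [ 0.96692467  0.24460494  0.0722849 ]
 [-0.00218947 -0.27543087  0.96131839]] 317.37055033269087
```

Emit:
apply_moves(steps=[160,0.0457,-0.0489,-0.0057,0,0,0.00423,160,0.0457,-0.0489,-0.0057,0,0,0.00423,160,0.0457,-0.0489,-0.0057,0,0,0.00423,160,0.0457,-0.0489,-0.0057,0,0,0.00423,160,0.0457,-0.0489,-0.0057,0,0,0.00423,160,0.0457,-0.0489,-0.0057,0,0,0.00423,160,0.0457,-0.0489,-0.0057,0,0,0.00423,160,0.0457,-0.0489,-0.0057,0,0,0.00423,160,0.0457,-0.0489,-0.0057,0,0,0.00423,160,0.0457,-0.0489,-0.0057,0,0,0.00423,160,0.0457,-0.0489,-0.0057,0,0,0.00423,160,0.0457,-0.0489,-0.0057,0,0,0.00423,160,0.0457,-0.0489,-0.0057,0,0,0.00423,160,0.0457,-0.0489,-0.0057,0,0,0.00423,160,0,0,0,0,0,0,160,0,0,0,0,0,0], newtons=40)

```text
time_s: 1.43
eef_pos: [0.4608, 0.1882, 0.2016]
ee_rot: [0.174, -3.135, 0.0]
ft_force: [-0.1, 0.1, 0.4]
gripper_width: 0.377
grip_force: 0.0
```

```bash
cat > look.py <<'E'
from h import *
import sys
w=imaging.camera_params("wrist"); im=imaging.capture("wrist"); o=readout.get_obs()
np.save("w.npy",w,allow_pickle=True)
cv2.imwrite(f"pics/{sys.argv[1]}.png",cv2.resize(im,(800,600),interpolation=cv2.INTER_CUBIC))
y=R.from_rotvec(o["ee_rot"]).as_matrix()
print(o["time_s"],o["eef_pos"],o["ee_rot"],"yaw of tool y",np.degrees(np.arctan2(-y[0,1],y[1,1])),o["gripper_width"],o["ft_force"])
E
python3 look.py w1
```

```text
1.4833 [0.46008076 0.18901598 0.20189597] [ 1.76332112e-01 -3.13531352e+00  3.49686198e-05] yaw of tool y 6.437921267015757 0.37193535654441634 [-0.31449354  0.54207568  0.16451158]
```

View pics/w1.png

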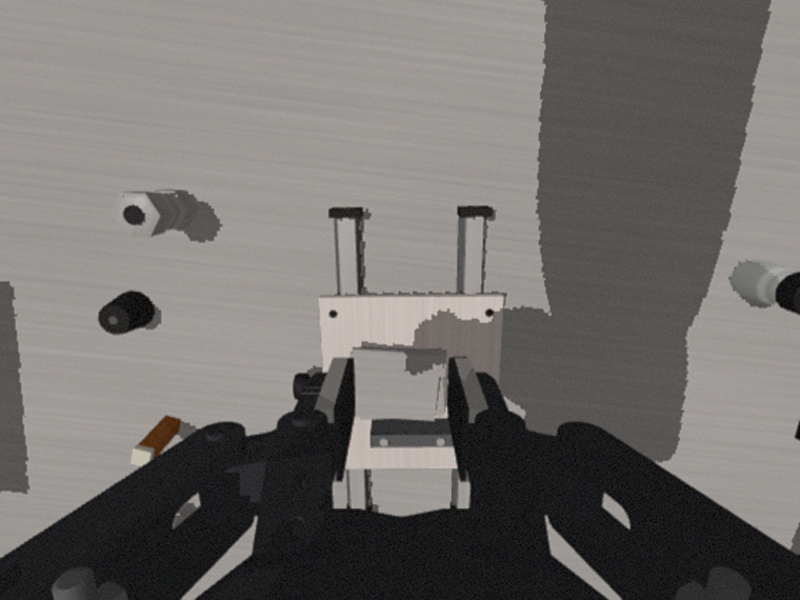

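The wrist view (image down = +x, left = −y) shows the stage's near edge at (320–505, 294) and the stack's near edge at (353–447, 348). The knob at (308,386) sits at the stage's −y side, about level with its middle.

```bash
python3 - <<'E'
from h import *
w=np.load("w.npy",allow_pickle=True).item()
f=lambda x,y,z: at_z(w,x*.7,y*.7,z)[:2]
c=np.array([.5413,.203]);a=np.radians(6.5);M=np.array([[np.cos(a),-np.sin(a)],[np.sin(a),np.cos(a)]])
for n,x,y,z in[("stageSW",320,295,.028),("stageNW(+y)",505,293,.028),("hole",333,314,.028),("hole",489,313,.028),("fence top inner -y end",371,421,.051),("fence top -x face",448,421,.051),("stk",353,347,.05),("stk",447,348,.05),("stk",353,415,.05),("knob",308,386,.02),("stk bottom",360,345,.034)]:
    q=f(x,y,z); print(n,q,"stage frame mm",(q-c)@M*1e3)
E
```

```text
stageSW [0.47969587 0.13489619] stage frame mm [-68.91769997 -60.69224017]
stageNW(+y) [0.46391898 0.26309487] stage frame mm [-70.0806689   68.46834743]
hole [0.49258813 0.14490309] stage frame mm [-54.97550393 -52.20911117]
hole [0.47960412 0.25439921] stage frame mm [-55.4807365   58.05297956]
fence top inner -y end [0.56055511 0.1797127 ] stage frame mm [ 16.49513644 -25.31734223]
fence top -x face [0.55453887 0.23338328] stage frame mm [16.5932507  28.68928934]
stk [0.50693451 0.16252659] stage frame mm [-38.72630404 -36.32296069]
stk [0.50064214 0.22523566] stage frame mm [-37.87935334  26.69532301]
stk [0.55784892 0.16672162] stage frame mm [ 12.33571112 -37.91856441]
knob [0.5546883  0.12906215] stage frame mm [  4.93223868 -74.97816436]
stk bottom [0.5114218  0.16622301] stage frame mm [-33.84940835 -33.1582768 ]
```

Emit:
apply_moves(steps=[160,0.0052,0.0011,-0.0535,0,0,0.001,160,0.0052,0.0011,-0.0535,0,0,0,160,0.0052,0.0011,-0.0535,0,0,0,160,0.0052,0.0011,-0.0535,0,0,0,160,0.0052,0.0011,-0.0535,0,0,0,160,0.0052,0.0011,-0.0535,0,0,0,160,0,0,0,0,0,0,160,0,0,0,0,0,0])

```text
time_s: 2.15
eef_pos: [0.4746, 0.1938, 0.0413]
ee_rot: [0.192, -3.134, 0.0]
ft_force: [0.4, 0.1, 0.6]
gripper_width: 0.374
grip_force: 0.0
```

Emit:
apply_moves(steps=[160,0.004,0.0005,0,0,0,0,160,0.004,0.0005,0,0,0,0,160,0.004,0.0005,0,0,0,0,160,0.004,0.0005,0,0,0,0,160,0.004,0.0005,0,0,0,0,160,0.004,0.0005,0,0,0,0,160,0.004,0.0005,0,0,0,0,160,0.004,0.0005,0,0,0,0,160,0.004,0.0005,0,0,0,0,160,0.004,0.0005,0,0,0,0,160,0,0,0,0,0,0])

```text
time_s: 3.07
eef_pos: [0.4961, 0.1953, 0.0418]
ee_rot: [-0.189, 3.136, -0.0]
ft_force: [-0.3, 0.5, 0.3]
gripper_width: 0.372
grip_force: 0.0
```

```bash
python3 look.py w2
```

```text
3.1167 [0.49588333 0.19531839 0.0418184 ] [ 1.89165482e-01 -3.13584905e+00 -3.17562447e-05] yaw of tool y 6.904200743809337 0.37382831914982484 [-0.16329225  0.08787658 -0.60147998]
```

View pics/w2.png

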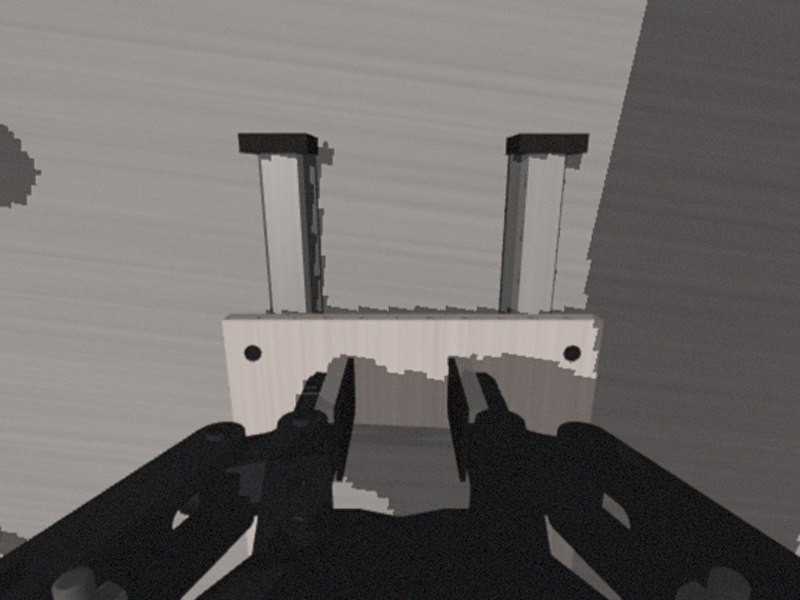

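The fingers (340 and 460, ~430) stand on the stage plate's near side, with the stack's near face just ahead at about y=425–480. No contact force yet.

Emit:
apply_moves(steps=[160,0.003,0.0004,0,0,0,0,160,0.003,0.0004,0,0,0,0,160,0.003,0.0004,0,0,0,0,160,0.003,0.0004,0,0,0,0,160,0.003,0.0004,0,0,0,0,160,0,0,0,0,0,0])

```text
time_s: 3.62
eef_pos: [0.5034, 0.1964, 0.0418]
ee_rot: [0.189, -3.136, -0.0]
ft_force: [-0.5, -0.1, -0.6]
gripper_width: 0.373
grip_force: 0.4
```

Emit:
apply_moves(steps=[160,0.002,0.0002,0,0,0,0,160,0.002,0.0002,0,0,0,0,160,0,0,0,0,0,0])

```text
time_s: 3.87
eef_pos: [0.5054, 0.1966, 0.0418]
ee_rot: [-0.189, 3.136, 0.0]
ft_force: [-0.5, -0.2, -0.7]
gripper_width: 0.37
grip_force: 0.5
```

Emit:
apply_moves(steps=[160,0.002,0.0002,0,0,0,0,160,0.002,0.0002,0,0,0,0,160,0,0,0,0,0,0])

```text
time_s: 4.12
eef_pos: [0.5062, 0.1966, 0.0418]
ee_rot: [0.189, -3.134, 0.0]
ft_force: [-5.6, -1.1, 2.7]
gripper_width: 0.372
grip_force: 3.1
```

Emit:
apply_moves(steps=[160,0.001,0.0001,0,0,0,0,160,0,0,0,0,0,0,160,-0.008,-0.001,0,0,0,0,160,-0.008,-0.001,0,0,0,0,160,0,0,0.06,0,0,0,160,0,0,0.07,0,0,0,183,0.0068,-0.0077,0.003,0,0,-0.0192,183,0.0068,-0.0077,0.003,0,0,-0.0192,183,0.0068,-0.0077,0,0,0,-0.0192,183,0.0068,-0.0077,0,0,0,-0.0192,183,0.0068,-0.0077,0,0,0,-0.0192,183,0.0068,-0.0077,0,0,0,-0.0192,183,0.0068,-0.0077,0,0,0,-0.0192,183,0.0068,-0.0077,0,0,0,-0.0192,183,0.0068,-0.0077,0,0,0,-0.0192,183,0.0068,-0.0077,0,0,0,-0.0192,183,0.0068,-0.0077,0,0,0,-0.0192,183,0.0068,-0.0077,0,0,0,-0.0192,183,0.0068,-0.0077,0,0,0,-0.0192,183,0,0,0,0,0,0])

```text
time_s: 5.78
eef_pos: [0.5447, 0.1452, 0.11]
ee_rot: [2.087, 2.347, 0.001]
ft_force: [0.0, 0.3, 0.2]
gripper_width: 0.277
grip_force: 0.0
```

```bash
python3 look.py w3
```

```text
5.8333 [0.54428615 0.14547859 0.10997315] [2.0786267e+00 2.3548535e+00 8.8531523e-04] yaw of tool y -82.86961906817075 0.28365365251762314 [ 0.93594255 -0.19412547  0.11942621]
```

View pics/w3.png

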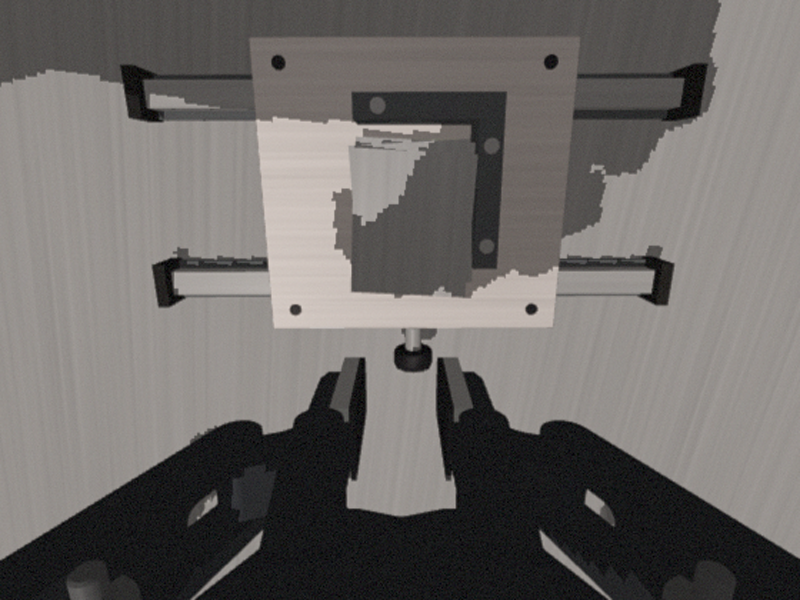

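Clear view (image right = +x, down = −y). Stage corners are at (250,38), (579,38), (553,327), (274,328), the stack edge is at (352–470, 294), and the knob is at (412,357) beyond the stage edge. The plates are now against the x fence and 5–10 mm short of the y fence.

```bash
python3 - <<'E'
from h import *
w=np.load("w.npy",allow_pickle=True).item()
f=lambda x,y,z: at_z(w,x*.7,y*.7,z)[:2]
C=np.array([f(*q,.028) for q in[(250,38),(579,38),(553,327),(274,328)]])
c=C.mean(0); d=(C[1]-C[0]+C[2]-C[3]); d2=(C[0]-C[3]+C[1]-C[2])
print("c",c,np.degrees(np.arctan2(d[1],d[0])),np.degrees(np.arctan2(-d2[0],d2[1])),np.linalg.norm(d)/2,np.linalg.norm(d2)/2)
a=np.radians(6.7);M=np.array([[np.cos(a),-np.sin(a)],[np.sin(a),np.cos(a)]])
for n,x,y,z in[("top-y L",352,292,.05),("top -yR",470,297,.05),("top+yL",349,145,.05),("fence end",497,268,.051),("fence end in",473,268,.051),("fence +y end",352,120,.051),("knob",412,357,.02),("stack right",475,170,.05)]:
    print(n,(f(x,y,z)-c)@M*1e3)
print("tcp",(readout.get_obs()["eef_pos"][:2]-c)@M*1e3)
E
```

```text
c [0.54330865 0.20583242] 6.801269330942842 6.950059828734625 0.13896234183677414 0.12904068486461173
top-y L [-27.48829164 -40.25611978]
top -yR [ 24.32520898 -42.5515671 ]
top+yL [-26.87811519  20.75502863]
fence end [ 35.21886611 -29.34098167]
fence end in [ 24.90719369 -29.33771075]
fence +y end [-25.29826191  30.01584995]
knob [ -0.13569553 -83.85434421]
stack right [24.09173071 11.1172231 ]
tcp [ -6.07070353 -60.0556937 ]
```

Emit:
apply_moves(steps=[183,0,0,-0.045,0,0,0,183,0,0,-0.05,0,0,0,183,0,0,-0.0425,0,0,0,183,0,0,0,0,0,0])

```text
time_s: 6.17
eef_pos: [0.5441, 0.146, 0.0401]
ee_rot: [2.074, 2.359, 0.001]
ft_force: [0.0, -0.3, 0.1]
gripper_width: 0.282
grip_force: 0.0
```

Emit:
apply_moves(steps=[183,-0.0004,0.003,0,0,0,0,183,-0.0004,0.003,0,0,0,0,183,-0.0004,0.003,0,0,0,0,183,-0.0004,0.003,0,0,0,0,183,-0.0004,0.003,0,0,0,0,183,-0.0004,0.003,0,0,0,0,183,-0.0004,0.003,0,0,0,0,183,-0.0004,0.003,0,0,0,0,183,-0.0004,0.003,0,0,0,0,183,-0.0004,0.003,0,0,0,0,183,-0.0004,0.003,0,0,0,0,183,0,0,0,0,0,0])

```text
time_s: 7.17
eef_pos: [0.542, 0.1621, 0.0413]
ee_rot: [2.08, 2.353, -0.0]
ft_force: [0.9, -4.9, 1.0]
gripper_width: 0.283
grip_force: 2.2
```

Emit:
apply_moves(steps=[183,-0.0001,0.001,0,0,0,0,183,-0.0001,0.001,0,0,0,0,183,0,0,0,0,0,0])

```text
time_s: 7.42
eef_pos: [0.5421, 0.1624, 0.0413]
ee_rot: [2.08, 2.352, -0.001]
ft_force: [0.6, -8.0, 1.0]
gripper_width: 0.281
grip_force: 4.1
```

Emit:
apply_moves(steps=[183,0.001,-0.01,0,0,0,0,183,0.001,-0.01,0,0,0,0,183,0.001,-0.01,0,0,0,0,183,0,0,0.05,0,0,0,183,0,0,0.05,0,0,0,183,0,0,0.02,0,0,0,183,0,0,0,0,0,0])

```text
time_s: 8.0
eef_pos: [0.5445, 0.1483, 0.1034]
ee_rot: [2.079, 2.352, 0.006]
ft_force: [0.7, -0.4, -0.5]
gripper_width: 0.282
grip_force: 0.0
```

```bash
python3 look.py w4; python3 - <<'E'
import cv2
im=cv2.imread("pics/w4.png")
cv2.imwrite("pics/w4c.png",cv2.resize(im[20:320,220:600],(760,600),interpolation=cv2.INTER_CUBIC))
E
```

```text
8.05 [0.54367163 0.14821109 0.1017549 ] [2.07987377 2.35292905 0.00290846] yaw of tool y -82.9502277125859 0.2819233186892994 [-0.61513799  0.2410538  -0.19449472]
```

View pics/w4c.png

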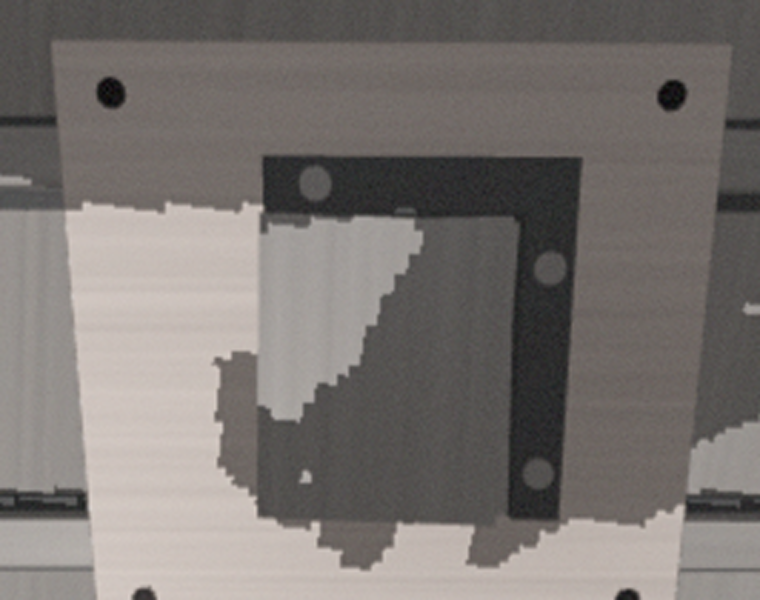

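The stack looks flush against both fences and squared: top edges meet the fence along (262–520, 218) and (518, 218–515). I'll tap once more in x and then y for good measure.

Emit:
apply_moves(steps=[183,-0.0076,0.0072,0,0,0,0.0192,183,-0.0076,0.0072,0,0,0,0.0192,183,-0.0076,0.0072,0,0,0,0.0192,183,-0.0076,0.0072,0,0,0,0.0192,183,-0.0076,0.0072,0,0,0,0.0192,183,-0.0076,0.0072,0,0,0,0.0192,183,-0.0076,0.0072,0,0,0,0.0192,183,-0.0076,0.0072,0,0,0,0.0192,183,-0.0076,0.0072,0,0,0,0.0192,183,-0.0076,0.0072,0,0,0,0.0192,183,-0.0076,0.0072,0,0,0,0.0192,183,-0.0076,0.0072,0,0,0,0.0192,183,-0.0076,0.0072,0,0,0,0.0192,160,0,0,0,0,0,0,160,0,0,-0.04,0,0,0,160,0,0,-0.04,0,0,0,160,0,0,-0.04,0,0,0,160,0,0,0,0,0,0])

```text
time_s: 9.55
eef_pos: [0.4939, 0.1949, 0.0393]
ee_rot: [0.182, -3.136, -0.0]
ft_force: [0.5, 0.8, 0.2]
gripper_width: 0.372
grip_force: 0.0
```

Emit:
apply_moves(steps=[160,0.003,0.0004,0.003,0,0,0.0006,160,0.003,0.0004,0,0,0,0,160,0.003,0.0004,0,0,0,0,160,0.003,0.0004,0,0,0,0,160,0.003,0.0004,0,0,0,0,160,0.003,0.0004,0,0,0,0,160,0.003,0.0004,0,0,0,0,160,0.003,0.0004,0,0,0,0,160,0,0,0,0,0,0])

```text
time_s: 10.3
eef_pos: [0.506, 0.1966, 0.0426]
ee_rot: [-0.195, 3.135, -0.0]
ft_force: [0.5, -0.5, 0.2]
gripper_width: 0.375
grip_force: 0.0
```

Emit:
apply_moves(steps=[160,0.001,0.0001,0,0,0,0,160,0.001,0.0001,0,0,0,0,160,0,0,0,0,0,0])

```text
time_s: 10.55
eef_pos: [0.5065, 0.1967, 0.0426]
ee_rot: [0.195, -3.135, 0.0]
ft_force: [-1.5, -0.7, -0.2]
gripper_width: 0.37
grip_force: 0.7
```

Emit:
apply_moves(steps=[160,0.002,0.0002,0,0,0,0,160,0.002,0.0002,0,0,0,0,160,0,0,0,0,0,0])

```text
time_s: 10.8
eef_pos: [0.5069, 0.1967, 0.0424]
ee_rot: [0.195, -3.132, 0.001]
ft_force: [-8.2, -1.5, 6.1]
gripper_width: 0.379
grip_force: 4.3
```

Emit:
apply_moves(steps=[160,-0.008,-0.001,0,0,0,0,160,-0.008,-0.001,0,0,0,0,160,0,0,0.06,0,0,0,160,0,0,0.06,0,0,0,183,0.007,-0.0071,0,0,0,-0.0192,183,0.007,-0.0071,0,0,0,-0.0192,183,0.007,-0.0071,0,0,0,-0.0192,183,0.007,-0.0071,0,0,0,-0.0192,183,0.007,-0.0071,0,0,0,-0.0192,183,0.007,-0.0071,0,0,0,-0.0192,183,0.007,-0.0071,0,0,0,-0.0192,183,0.007,-0.0071,0,0,0,-0.0192,183,0.007,-0.0071,0,0,0,-0.0192,183,0.007,-0.0071,0,0,0,-0.0192,183,0.007,-0.0071,0,0,0,-0.0192,183,0.007,-0.0071,0,0,0,-0.0192,183,0.007,-0.0071,0,0,0,-0.0192,183,0,0,0,0,0,0])

```text
time_s: 12.3
eef_pos: [0.5469, 0.1493, 0.1027]
ee_rot: [2.083, 2.351, 0.001]
ft_force: [-0.2, 0.0, -0.5]
gripper_width: 0.279
grip_force: 0.0
```

Emit:
apply_moves(steps=[183,0,-0.002,-0.04,0,0,0,183,0,-0.002,-0.04,0,0,0,183,0,0,-0.04,0,0,0,183,0,0,0,0,0,0])

```text
time_s: 12.63
eef_pos: [0.5452, 0.1478, 0.0402]
ee_rot: [-2.07, -2.361, 0.003]
ft_force: [-0.8, 0.1, 0.2]
gripper_width: 0.284
grip_force: 0.0
```

Emit:
apply_moves(steps=[183,-0.0004,0.003,0.002,0,0,0,183,-0.0004,0.003,0,0,0,0,183,-0.0004,0.003,0,0,0,0,183,-0.0004,0.003,0,0,0,0,183,-0.0004,0.003,0,0,0,0,183,-0.0004,0.003,0,0,0,0,183,-0.0004,0.003,0,0,0,0,183,-0.0004,0.003,0,0,0,0,183,-0.0004,0.003,0,0,0,0,183,-0.0002,0.002,0,0,0,0,183,0,0,0,0,0,0])

```text
time_s: 13.55
eef_pos: [0.5443, 0.1624, 0.0436]
ee_rot: [-2.076, -2.358, 0.0]
ft_force: [0.1, 0.3, -0.1]
gripper_width: 0.28
grip_force: 0.0
```

Emit:
apply_moves(steps=[183,-0.0001,0.001,0,0,0,0,183,-0.0001,0.001,0,0,0,0,183,0,0,0,0,0,0])

```text
time_s: 13.8
eef_pos: [0.5443, 0.1628, 0.0436]
ee_rot: [2.076, 2.357, -0.001]
ft_force: [0.1, -3.4, -0.9]
gripper_width: 0.285
grip_force: 1.8
```

Emit:
apply_moves(steps=[183,-0.0002,0.0015,0,0,0,0,183,0,0,0,0,0,0,183,0.001,-0.01,0,0,0,0,183,0.001,-0.01,0,0,0,0,183,0.001,-0.01,0,0,0,0,183,0,0,0.06,0,0,0,183,0,0,0.06,0,0,0,183,0,0,0.05,0,0,0,183,0,0,0,0,0,0])

```text
time_s: 14.55
eef_pos: [0.5478, 0.149, 0.1336]
ee_rot: [2.073, 2.354, 0.009]
ft_force: [-0.3, 0.1, 0.6]
gripper_width: 0.286
grip_force: 0.0
```

```bash
python3 look.py w5; python3 - <<'E'
import cv2
im=cv2.imread("pics/w5.png")
cv2.imwrite("pics/w5c.png",cv2.resize(im[20:320,220:600],(760,600),interpolation=cv2.INTER_CUBIC))
E
```

```text
14.6 [0.54705563 0.1489373  0.13126408] [2.07432069 2.35528782 0.00633393] yaw of tool y -82.74130890439429 0.28211933560445906 [-0.49111042  0.46522127 -1.23513883]
```

View pics/w5c.png

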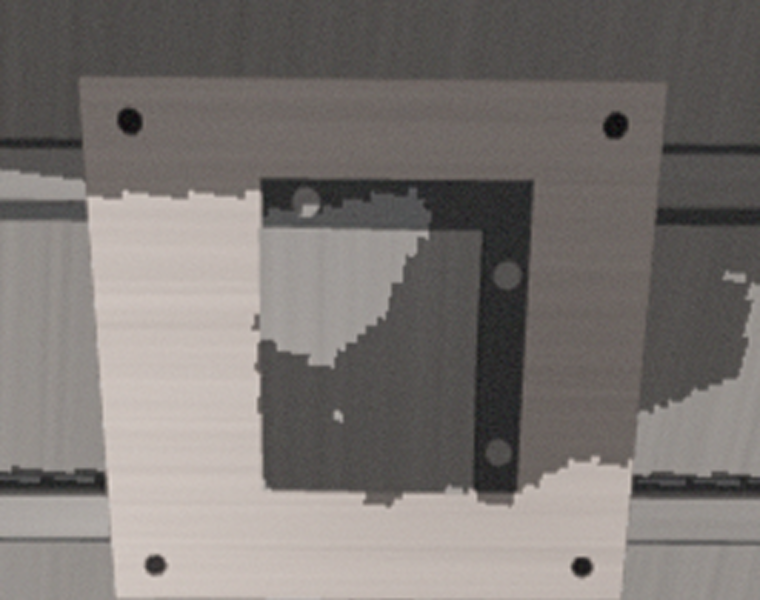

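Stack fully home, flush with both fences. Now to the box.

Emit:
apply_moves(steps=[183,0,0,0.06,0,0,0,100,-0.0057,-0.0614,0.014,0,0,-0.00195,100,-0.0057,-0.0614,0.014,0,0,-0.00195,100,-0.0057,-0.0614,0.014,0,0,-0.00195,100,-0.0057,-0.0614,0.014,0,0,-0.00195,100,-0.0057,-0.0614,0.014,0,0,-0.00195,100,-0.0057,-0.0614,0.014,0,0,-0.00195,100,-0.0057,-0.0614,0.014,0,0,-0.00195,100,-0.0057,-0.0614,0.014,0,0,-0.00195,100,-0.0057,-0.0614,0.014,0,0,-0.00195,100,-0.0057,-0.0614,0.014,0,0,-0.00195,100,-0.0057,-0.0614,0.014,0,0,-0.00195,100,-0.0057,-0.0614,0.014,0,0,-0.00195,100,-0.0057,-0.0614,0.014,0,0,-0.00195,100,-0.0057,-0.0614,0.014,0,0,-0.00195,100,0,0,0,0,0,0,100,0,0,0,0,0,0])

```text
time_s: 16.02
eef_pos: [0.5052, -0.2824, 0.2554]
ee_rot: [-2.272, -2.167, -0.0]
ft_force: [0.3, 0.4, 0.0]
gripper_width: 0.604
grip_force: 0.0
```

```bash
python3 look.py w6
```

```text
16.0667 [ 0.50526372 -0.28121406  0.25540167] [-2.27061745e+00 -2.16836334e+00 -1.37805161e-04] yaw of tool y -92.63915315078138 0.6095061661431405 [-0.47636863  0.26711912 -0.22163113]
```

View pics/w6.png

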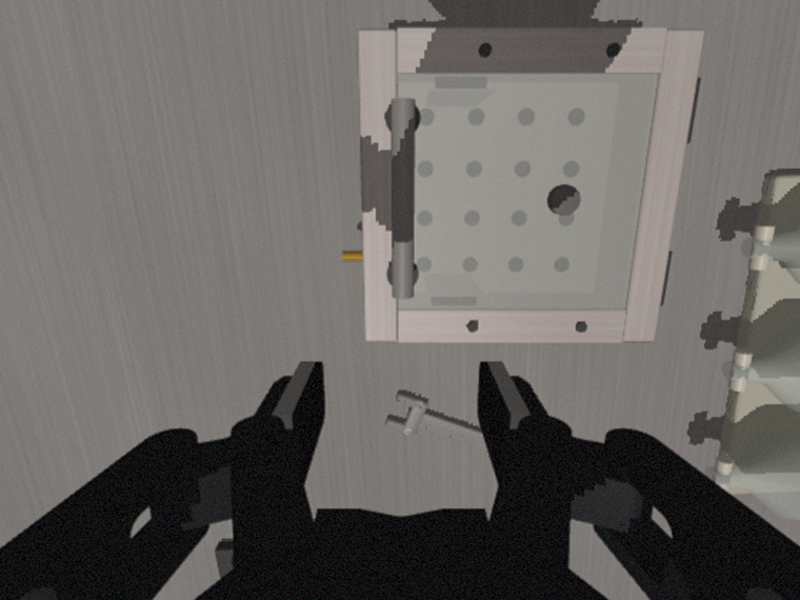

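The bar runs from (403,98) to (402,298). Lid corners are at (359,30), (703,31), (656,341), (367,341).

```bash
python3 - <<'E'
from h import *
w=np.load("w.npy",allow_pickle=True).item()
f=lambda x,y,z: at_z(w,x*.7,y*.7,z)[:2]
A,B=f(403,98,.146),f(402.5,298,.146);d=A-B
print("bar",(A+B)/2,np.linalg.norm(d),np.degrees(np.arctan2(-d[0],d[1])))
C=np.array([f(*q,.110) for q in[(359,30),(703,31),(656,341),(367,341)]]);d=C[1]-C[0]+C[2]-C[3];d2=C[0]-C[3]+C[1]-C[2]
print("lid",C.mean(0),np.degrees(np.arctan2(d[1],d[0])),np.degrees(np.arctan2(-d2[0],d2[1])),np.linalg.norm(d)/2,np.linalg.norm(d2)/2)
print(readout.get_obs()["eef_pos"])
E
```

```text
bar [ 0.50796755 -0.22799875] 0.10200941598445613 -2.7961420589503434
lid [ 0.57836199 -0.23150036] -2.7944944755127397 -2.244946649548108 0.1878336180115222 0.18020249612283468
[ 0.50526372 -0.28121406  0.25540167]
```

Emit:
apply_moves(steps=[100,0.0018,0.0355,0,0,0,0,100,0.0018,0.0355,0,0,0,0,100,0.0018,0.0355,0,0,0,0,100,0,0,0,0,0,0,100,0,0,-0.039,0,0,0,100,0,0,-0.039,0,0,0,100,0,0,-0.039,0,0,0,100,0,0,-0.039,0,0,0,100,0,0,-0.039,0,0,0,100,0,0,-0.039,0,0,0,100,0,0,0,0,0,0,100,0,0,0,0,0,0])

```text
time_s: 17.07
eef_pos: [0.508, -0.2267, 0.139]
ee_rot: [-2.268, -2.171, 0.001]
ft_force: [0.0, -0.0, 1.2]
gripper_width: 0.613
grip_force: 0.0
```

Emit:
apply_moves(steps=[200,0,0,-0.002,0,0,0,230,0,0,0,0,0,0,230,0,0,0,0,0,0,230,0,0,0,0,0,0,230,0,0,0,0,0,0,255,0,0,0,0,0,0,255,0,0,0,0,0,0,255,0,0,0,0,0,0], newtons=60)

```text
time_s: 17.73
eef_pos: [0.5086, -0.2277, 0.1398]
ee_rot: [2.27, 2.17, 0.0]
ft_force: [-2.3, 1.5, 5.9]
gripper_width: 0.115
grip_force: 58.5
```

Emit:
apply_moves(steps=[255,0.0003,0,0.0014,0,0.0006,0,255,0.0003,0,0.0014,0,0.0006,0,255,0.0003,0,0.0014,0,0.0006,0,255,0.0003,0,0.0014,0,0.0006,0,255,0.0003,0,0.0014,0,0.0006,0,255,0.0003,0,0.0014,0,0.0006,0], newtons=80)

```text
time_s: 18.23
eef_pos: [0.509, -0.2277, 0.1422]
ee_rot: [-2.258, -2.159, 0.027]
ft_force: [-1.9, -5.1, -12.0]
gripper_width: 0.111
grip_force: 77.8
```

Emit:
apply_moves(steps=[255,0.0003,0,0.0014,0,0.0006,0,255,0.0003,0,0.0014,0,0.0006,0,255,0.0003,0,0.0014,0,0.0006,0,255,0.0003,0,0.0014,0,0.0006,0])

```text
time_s: 18.57
eef_pos: [0.5099, -0.2277, 0.1453]
ee_rot: [-2.251, -2.152, 0.044]
ft_force: [-0.3, -5.2, -9.6]
gripper_width: 0.109
grip_force: 78.3
```

Emit:
apply_moves(steps=[255,0.0003,0,0.0014,0,0.0006,0,255,0.0003,0,0.0014,0,0.0006,0,255,0.0003,0,0.0014,0,0.0006,0,255,0.0003,0,0.0014,0,0.0006,0,255,0.0003,0,0.0014,0,0.0006,0,255,0.0003,0,0.0014,0,0.0006,0])

```text
time_s: 19.07
eef_pos: [0.5114, -0.2278, 0.1503]
ee_rot: [-2.241, -2.143, 0.067]
ft_force: [1.3, -5.9, -8.2]
gripper_width: 0.11
grip_force: 78.5
```

Emit:
apply_moves(steps=[255,0.0004,0,0.0018,5e-05,0.0008,0,255,0.0004,0,0.0018,5e-05,0.0008,0,255,0.0004,0,0.0018,5e-05,0.0008,0,255,0.0004,0,0.0018,5e-05,0.0008,0,255,0.0004,0,0.0018,5e-05,0.0008,0,255,0.0004,0,0.0018,5e-05,0.0008,0,255,0.0004,0,0.0018,5e-05,0.0008,0,255,0.0004,0,0.0018,5e-05,0.0008,0])

```text
time_s: 19.73
eef_pos: [0.5138, -0.2279, 0.1575]
ee_rot: [-2.219, -2.123, 0.107]
ft_force: [6.3, -4.6, -11.0]
gripper_width: 0.106
grip_force: 78.4
```

Emit:
apply_moves(steps=[255,0.001,0,0.002,5e-05,0.0012,0,255,0.001,0,0.002,5e-05,0.0012,0,255,0.001,0,0.002,5e-05,0.0012,0,255,0.001,0,0.002,5e-05,0.0012,0,255,0.001,0,0.002,5e-05,0.0012,0,255,0.001,0,0.002,5e-05,0.0012,0,255,0.001,0,0.002,5e-05,0.0012,0,255,0.001,0,0.002,5e-05,0.0012,0,255,0,0,0,0,0,0,255,0,0,0,0,0,0])

```text
time_s: 20.57
eef_pos: [0.517, -0.228, 0.1658]
ee_rot: [-2.185, -2.09, 0.171]
ft_force: [0.1, -5.3, -5.4]
gripper_width: 0.111
grip_force: 79.0
```

```bash
python3 look.py w7; python3 - <<'E'
from h import *
o=readout.get_obs();m=R.from_rotvec(o["ee_rot"]).as_matrix();print("tool z",m[:,2],"tilt",np.arccos(-m[2,2]))
g=o["eef_pos"]-.008*m[:,2];print("grasp pt",g)
im=imaging.capture("scene"); 
a=cv2.resize(im[120:270,150:350],(533,400),interpolation=cv2.INTER_CUBIC)
b=cv2.resize(cv2.imread("pics/scene0.png")[150:240,180:290],(260,213)); t=cv2.resize(im[230:330,310:410],(260,187),interpolation=cv2.INTER_CUBIC)
cv2.imwrite("pics/fin.png",np.hstack([a,np.vstack([b,t])]))
E
```

```text
20.6167 [ 0.51701213 -0.22804853  0.16584221] [-2.18563988 -2.0900253   0.17070311] yaw of tool y -92.57832099762761 0.1142164703994984 [-0.35036074 -7.08380923 -6.01894466]
tool z [-0.15865759  0.00360065 -0.9873271 ] tilt 0.15937225356831916
grasp pt [ 0.51828139 -0.22807733  0.17374083]
```

View pics/fin.png

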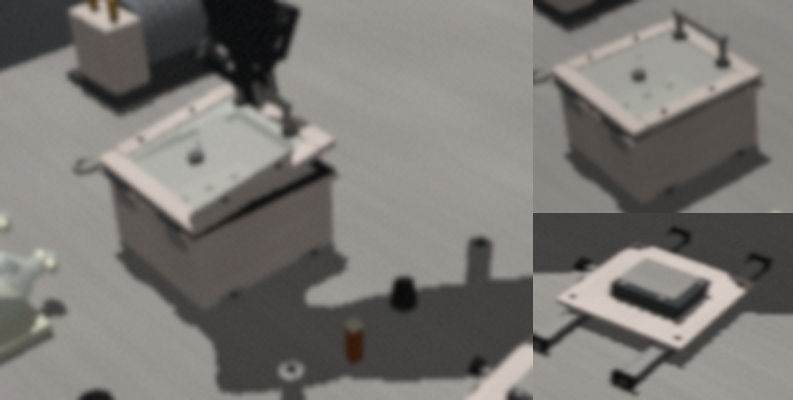

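The lid's front edge is raised as planned: the gap is visible at (270,200), the tilt is 0.159 rad, and the holding force is about 6 N. The stack is square on the stage and the bystanders have not moved.

```bash
python3 -c "
from plant import sign_off
print(sign_off())"
```

```text
the job is handed in; nothing more can be done
None
```

The four plates are tapped home against both fences and squared. The arm is still gripping the lid, with its front edge about 3 cm up (0.16 rad), and the job was handed in at about 21 s.

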